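Load the sample shuttle under the analyser's spring flap

ROBOT

A 6-joint arm with a two-finger parallel gripper is mounted at the origin on the work surface. World frame = base frame: x ahead of the robot, y to its left, z up, the work surface at z = 0. Lengths are in m, angles in rad, forces in N, time in s.
With the tool pointing down it reaches from about 0.275 to 0.725 m from the base axis. Payload 15.9 kg.
Tool frame: the origin (TCP) lies midway between the tips of the shut fingers; the grasp point (between the pads) lies 19 mm behind it; z points along the fingers, y is the direction in which the jaws open and shut (so a half turn about z gives the same grasp; the last joint's range is limited). The gripper opens to 85 mm and grips with 20 to 120 N. Pads are 22 mm wide; open, the fingers measure 114 mm over their backs; the gripper's body (76 mm by 85 mm) begins 54 mm behind the grasp point. The pads swing forward as they close: fully open they stand 13 mm farther back than shut.
Start: joints at [-1.11, 0.213, -0.034, 1.323, 0, 1.571], TCP at [0.222, -0.448, 0.231] pointing down, gripper open.
Joint ranges: [-2.98, 2.98], [-0.74, 1.72], [-1.14, 1.35], [-2.1, 2.04], [-1.57, 1.44], [-3.14, 3.14]. Speed limits (rad/s): [1.89, 1.89, 2.39, 2.57, 3.14, 3.14].

INTERFACE

Orientations are given as a 3x3 rotation matrix whose columns are the frame's x, y, z axes.
In Python, from bench import manip gives the robot as it stands. The module is installed in compiled form; this text tells all that it offers.
- The arm moves only by the tool drive_tool, never from a script. Its argument "steps" is a list of rows, each a list of 7 numbers: the turn, a rotation vector about the tool's x, y, z in units of 8 degrees (1.0 is 8 degrees), then the shift along the tool's x, y, z in mm, then the opening, from -1 (shut) to 1 (fully open). In form: [[rx, ry, rz, dx, dy, dz, claw], ...]. A call has 1 to 10 rows; each row shifts and turns the commanded pose from where the row before left it, along the tool's axes as they then stand; what a row does not reach is not made up. A row lasts 1/10 s, in which the tool goes at most 50 mm and 8.59 degrees, less where a joint would pass 70% of its speed; a pose out of reach is approached as far as the arm can. A call with a gripper value outside its range is refused whole. The fingers move at their own pace and stop on an object; the grip force is fixed at half the most. Time passes only in rows, so rows that do not move let the fingers close. It gives the time, the measured TCP pose, the force and the opening at its end, in the units of the state.
- manip.get_state(): the state, without advancing time (a new reading comes with each control period).
- manip.snapshot(name): name is "scene" or "top" or "wrist"; returns (picture, depth): 420x560x3 uint8, red, green, blue; 420x560 float32, m along the optical axis (not along the pixel's ray), 0 where there is no reading.
- manip.camera_model(name): a dict with "K" (3x3 intrinsics, pixels), "camera_from_world" (4x4, takes a point from world to camera coordinates). Camera axes: x right, y up, looking along -z (the intrinsics and any distortion apply to the point x, -y, -z); pixel columns grow to the right and rows downward; lengths in m; the calibration is good to about 2 mm. The wrist camera is an equidistant fisheye: a pixel r from the principal point sees the ray r / f radians off the axis. A picture is of the moment at which its call begins: read the wrist's pose just before it. camera_model takes no time and is no camera call; for the wrist camera it gives the pose at the moment of the call.
- manip.close_job(): hands the job in, once; it reports no verdict.
The state is a dict: "time_s": time; "q": joint angles; "qd": joint speeds; "joint_efforts": joint torques, N m; "tool_pos": TCP position; "tcp_rot": TCP orientation; "ft_force": force on the tool from outside, world axes, zero at the start; "moment": the same for the moment, N m; "opening": finger opening in m.
Only numpy, scipy, OpenCV 4.12 (cv2) and the standard library are available. Lean on these libraries where they do the work, as an engineer would, in place of code of your own. Each camera call takes 0.05 s, during which the arm holds its last target. There are 200 camera calls.

TASK

Slide the green sample shuttle along its lane up to the analyser; then press the orange thumb lever down with one fingertip to hold the black spring flap open, and meanwhile push the shuttle in with the other fingertip until it is fully home against its stop, the flap never touching the shuttle or its tubes. Then take the hand away, so that the flap springs shut behind the tubes. Only push and press: do not lift or tip the shuttle, and leave the other things on the bench alone.

Things in the scene. Friction and masses are not known exactly. Their poses are not given: they have to be found in the camera images.
- analyser: Low white bench-top analyser, fixed. Origin: on the bench top, on the loading lane's centre line, straight under the flap's hinge; +x the loading direction (into the machine), +y from the lane towards the thumb lever, z up. 'Frame' below means this one, in mm. White housing x 20 to 220, y -70 to 100, 137 high. Nothing but bare bench under the lever.
- flap (a joint): Opening of the black flap, rad: 0 shut (hanging down), 1.15 at its stop. 51 wide, 25 deep, on a shaft along y at frame x 0, z 44; swings INTO the machine and up, its edge reaching x 25. Shut, its edge is 19 above the bench: the shuttle's floor (top at 14) passes, its tubes (26) do not. At 0.8 it just clears the tubes; 0.9 or more is safe. The spring needs 2 to 3 N on the lever at 1.0.
- lever_root (a point): Orange ribbed paddle on the end of the flap's shaft, turning with the flap: 85 long, 26 wide (frame y 59 to 85), 5 thick, pointing to -x. This point: on the shaft's axis (frame x 0, y 72, z 44). Flap shut, it rises 38 degrees towards its end (about x -68, z 98); pressed down, it opens the flap by the same angle: at 0.9 rad it slopes 14 degrees down towards its end, at 1.1 rad 25 degrees.
- port (a point): Middle of the port mouth at deck height: frame x 0, y 0, z 6. Grey loading deck: top 6 above the bench, frame x -190 to 48, with two guide rails (inner faces y +-24, 14 high, from x -170). The mouth has cheeks at y +-30 to +-37, 58 high, with a lintel (x -10 to 6, z 51 to 61) and clear window over it: from above no finger gets past x -12. A shaft bearing, 54 high, stands at x -6 to 12, y 50 to 57.
- stop (a point): Middle of the end wall of the lane, inside, at deck height: frame x 48, y 0. The shuttle's nose rests against it when fully home.
- lever_pad (a point): Point on the upper face of the lever, mid-width, 70 mm from the shaft's axis (moves with the lever): the place to press.
- shuttle: Green sample shuttle, 110 to 220 g, loose on the deck between the rails. Origin: centre of its underside (6 above the bench); +x to its nose, z up. Floor 96 long (x -48 to 48), 44 wide, 8 thick; at the rear an upright push plate 6 thick, 40 wide, 48 high; at the nose three capped tubes in a row across. Fully home, its nose meets the stop and its origin is at frame x 0.
- tubes (a point): Centre of the row of three white-capped tubes on the shuttle, 40 ahead of its origin, 14 above its underside; the tubes reach 7 ahead of and behind this point, and their caps are 20 above the underside.
- push_plate (a point): Centre of the rear face of the shuttle's upright push plate (48 behind its origin, 28 above its underside): push here towards the nose.
- marker: Bystander: black marker pen lying on the bench, 135 long, 14 thick; origin under its middle.
- tube_block: Bystander: red-capped blood tube standing in a white foam block 46 x 46 x 35, 97 high over all; origin under its centre.
- cap_jar: Bystander: small jar with blue cap, 54 across, 62 high; origin under its centre.
- micro_rack: Bystander: green rack of microtubes, 130 x 70 x 50; origin under its centre.
- pipette: Bystander: grey pipette lying on the bench, about 240 long, 30 high; origin under it.
Not all that is in view belongs to the job. What is shaped like the shuttle but pink is not meant.

How it is judged:
On the way, in this order (a step that is already met when the one before it is completed fails the run):
1. a fingertip on the lever holds the flap open while the tubes are still outside the port (value of joint flap above 0.7 rad and contact force between the fingers and flap above 0.3 N and x of tubes in the frame of analyser below -0.006 m), for 0.2 s.
2. the tubes have been pushed through under the flap while a fingertip still holds it open (value of joint flap above 0.7 rad and contact force between the fingers and flap above 0.3 N and x of tubes in the frame of analyser above 0.03 m and contact force between the fingers and shuttle above 0.05 N).
At the end, for the whole second after the job is handed in: the shuttle stands flat on the deck, fully home (origin within 4 mm of the analyser's origin line, nose at the stop), at rest, and the flap is shut (under 0.08 rad) (x of shuttle in the frame of analyser between -0.004 and 0.004 m and value of joint flap below 0.08 rad and z of shuttle in the frame of analyser between 0.003 and 0.009 m and angle between shuttle's own z axis and vertical below 0.06 rad and linear speed of shuttle below 0.01 m/s); the robot touches nothing.
It fails at once if the flap touches the shuttle or its tubes (contact force between flap and shuttle above 0.3 N).
It fails at once if the shuttle is lifted or tipped (z of shuttle in the frame of analyser above 0.014 m or angle between shuttle's own z axis and vertical above 0.15 rad).
It fails at once if another thing on the bench is moved by more than 20 mm (distance of any of marker, tube_block, cap_jar, micro_rack, pipette from where it was at the start of the episode above 0.02 m).
It also fails if it takes over 53 s, if anything falls off the work surface, if the arm or the gripper's body presses on something with over 40 N, if the wrist force passes 120 N, or if a joint passes its speed limit or range.

## Working session

There is one attempt and no reset: what is moved stays moved. The work goes in short steps, Python scripts to look and compute and a tool call to move; the robot and the scene stay as the last step left them, time stands still between calls to the robot, and variables do not carry over. Pictures are saved under pics/ and viewed, about 8 in all and at most 12, crops included, and the job is handed in when it is done.

Besides the shell and the picture viewer there is one more tool, called after ">>>" in YAML: its name, and indented under it one key for each argument. drive_tool: Moves the arm, as the interface text tells. Its arguments: {"type":"object","properties":{"steps":{"type":"array"}},"required":["steps"]}

```bash
mkdir -p pics; cat > h.py <<'E'
import numpy as np, cv2
from bench import manip
def cast(name,u,v,depth=None,z=None,cm=None):
    cm=cm or manip.camera_model(name);K=np.array(cm["K"]);T=np.linalg.inv(np.array(cm["camera_from_world"]))
    d=np.array([(u-K[0,2])/K[0,0],-(v-K[1,2])/K[1,1],-1.])
    o=T[:3,3];w=T[:3,:3]@d
    s=depth if depth is not None else (z-o[2])/w[2]
    return o+s*w
def cloud(name,D):
    cm=manip.camera_model(name);K=np.array(cm["K"]);T=np.linalg.inv(np.array(cm["camera_from_world"]))
    v,u=np.mgrid[:D.shape[0],:D.shape[1]]
    P=np.stack([(u-K[0,2])/K[0,0]*D,-(v-K[1,2])/K[1,1]*D,-D],-1)
    return P@T[:3,:3].T+T[:3,3]
E
python3 - <<'E'
from h import *
s=manip.get_state();print(s)
for n in("scene","top"):
    p,d=manip.snapshot(n);cv2.imwrite(f"pics/{n}0.png",p[...,::-1]);np.savez(f"{n}0.npz",p=p,d=d);cm=manip.camera_model(n);print(n,cm)
a=cv2.imread("pics/scene0.png");b=cv2.imread("pics/top0.png")
E
```

```text
{'time_s': 0.0, 'q': array([-1.11000336e+00,  2.13369538e-01, -3.50377050e-02,  1.32347043e+00,
       -4.66532965e-07,  1.57083977e+00]), 'qd': array([-0.00065108, -0.0007493 , -0.00077556,  0.00105771, -0.00045149,
       -0.00056077]), 'joint_efforts': array([ 2.67950869e-03, -6.86165571e+01,  4.87119555e+01,  1.74753723e-02,
        9.98239511e-05,  3.83522308e-05]), 'tool_pos': array([ 0.22218781, -0.4475655 ,  0.23081795]), 'tcp_rot': array([[ 8.95719497e-01,  4.44619332e-01, -4.81245664e-04],
       [ 4.44619592e-01, -8.95718974e-01,  9.68350524e-04],
       [-5.13509149e-07, -1.08134170e-03, -9.99999415e-01]]), 'ft_force': array([ 0.16425969,  0.00034158, -0.01930147]), 'moment': array([ 0.03512765, -0.02783726,  0.00716259]), 'opening': 0.0854876702271282}
scene {'K': array([[420.88867946,   0.        , 277.35137976],
       [  0.        , 420.88867946, 209.72045711],
       [  0.        ,   0.        ,   1.        ]]), 'camera_from_world': array([[ 0.08447281,  0.99625188, -0.0186153 , -0.18565633],
       [-0.76742565,  0.07696374,  0.63650174,  0.34459145],
       [ 0.63554876, -0.03948124,  0.77105059, -1.39219621],
       [ 0.        ,  0.        ,  0.        ,  1.        ]])}
top {'K': array([[544.36960156,   0.        , 277.63355256],
       [  0.        , 544.36960156, 211.61366241],
       [  0.        ,   0.        ,   1.        ]]), 'camera_from_world': array([[ 0.02757763, -0.99960327,  0.0057246 ,  0.12600754],
       [ 0.99305491,  0.02805131,  0.11425877, -0.52580596],
       [-0.11437402,  0.00253385,  0.99343453, -1.26175335],
       [ 0.        ,  0.        ,  0.        ,  1.        ]])}
```

View pics/top0.png

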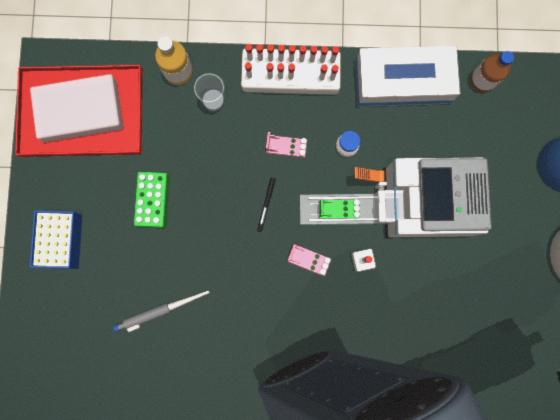

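View pics/scene0.png

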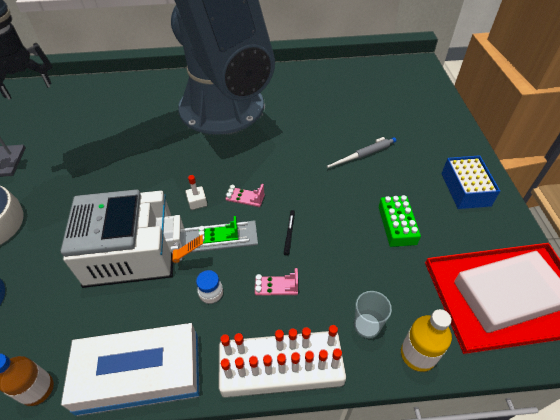

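The top view shows the grey deck at (300–400, 209) with the green shuttle on it at (340,209) and its tubes at the right end. The orange lever is at (368,174) and the white analyser at (440,197). The pink decoys are at (287,146) and (310,260); the marker (267,205), jar (348,143) and foam block (364,260) are nearby. The green shuttle on the deck is the one meant. Next I measure it and enlarge it.

```bash
python3 - <<'E'
from h import *
def rect(P,lab):
    r=cv2.minAreaRect(P[:,:2].astype(np.float32));print(lab,len(P),'c',np.round(r[0],4),'size',np.round(r[1],4),'ang',round(r[2],2),'z',np.round(np.percentile(P[:,2],[5,50,95]),4))
for n in("top","scene"):
    f=np.load(n+"0.npz");p,d=f["p"],f["d"];W=cloud(n,d);h=cv2.cvtColor(p,cv2.COLOR_RGB2HSV)
    print(n)
    X,Y,Z=W[...,0],W[...,1],W[...,2]
    roi=(X>.4)&(X<.75)&(Y<.2)&(Y>-.4)&(d>0)
    H,S,V=h[...,0],h[...,1],h[...,2]
    def big(m):
        k,l,st,_=cv2.connectedComponentsWithStats(m.astype(np.uint8));return l==1+np.argmax(st[1:,4])
    o=big(roi&(H>4)&(H<18)&(S>150)&(V>120)&(Y>-.35)&(Z>.02)); rect(W[o],'orange')
    P=W[o];print(' orange yrange',np.round([P[np.argmin(P[:,1])],P[np.argmax(P[:,1])]],4).tolist())
    g=roi&(H>45)&(H<75)&(S>120)&(V>80)&(Y<.1);g=big(g);rect(W[g],'green')
    gp=W[g&(Z>.04)];rect(gp,'plate>40mm') if len(gp)>3 else 0
    gf=W[g&(Z<.025)];rect(gf,'floor')
    hs=big(roi&(Z>.125)&(Z<.15));rect(W[hs],'housing top')
    dk=roi&(S<60)&(V>80)&(Z>.002)&(Z<.022)
    dk=big(dk);rect(W[dk],'deck')
    for lab,m in(('blue',(H>100)&(H<125)&(S>150)&(Z>.04)&(Z<.08)),('red',(H<4)&(S>150)&(Z>.07)&(Z<.12))):
        m=roi&m
        if m.sum()>5:rect(W[big(m)],lab)
p=cv2.imread("pics/top0.png");s=cv2.imread("pics/scene0.png")
cv2.imwrite("pics/crop0.png",np.vstack([cv2.resize(p[120:280,255:425],None,fx=3,fy=3,interpolation=2)[:300+0,:510],cv2.resize(s[170:310,150:320],None,fx=3,fy=3,interpolation=2)[60:360]]))
E
```

```text
top
orange 316 c [ 0.6105 -0.0685] size [0.0261 0.0747] ang 2.19 z [0.0499 0.0733 0.0977]
 orange yrange [[0.6044, -0.1055, 0.0481], [0.5995, -0.0315, 0.1024]]
green 590 c [ 0.5353 -0.0007] size [0.0425 0.085 ] ang 1.55 z [0.0105 0.0154 0.0507]
plate>40mm 47 c [0.532  0.0378] size [0.035  0.0096] ang 5.55 z [0.0422 0.0532 0.0575]
floor 520 c [ 0.5353 -0.002 ] size [0.0425 0.0823] ang 1.46 z [0.0104 0.0151 0.0199]
housing top 4964 c [ 0.561  -0.2459] size [0.161  0.1516] ang 2.34 z [0.1329 0.1377 0.1419]
deck 1676 c [ 0.5333 -0.004 ] size [0.0929 0.215 ] ang 1.67 z [0.0027 0.0071 0.0161]
blue 308 c [ 0.6913 -0.0239] size [0.0454 0.0458] ang 83.62 z [0.0585 0.0625 0.0667]
red 31 c [ 0.4138 -0.0635] size [0.009  0.0136] ang 2.01 z [0.0928 0.0972 0.1008]
scene
orange 296 c [ 0.6111 -0.0676] size [0.0275 0.0748] ang 1.45 z [0.0466 0.0664 0.0966]
 orange yrange [[0.5983, -0.1054, 0.0466], [0.6162, -0.0302, 0.0973]]
green 536 c [ 0.5169 -0.0007] size [0.0835 0.0858] ang 0.8 z [0.01   0.0133 0.0504]
plate>40mm 40 c [0.5344 0.0396] size [0.0053 0.0378] ang 88.98 z [0.0444 0.0513 0.0545]
floor 453 c [ 0.5217 -0.0053] size [0.0836 0.0841] ang 7.68 z [0.0098 0.0129 0.0219]
housing top 4067 c [ 0.5609 -0.2449] size [0.1626 0.1494] ang 2.25 z [0.1311 0.1364 0.1389]
deck 677 c [0.5353 0.0142] size [0.076  0.1478] ang 2.32 z [0.0026 0.0054 0.0131]
blue 396 c [ 0.6924 -0.0227] size [0.0475 0.0472] ang 9.7 z [0.052  0.0606 0.0631]
red 13 c [ 0.4167 -0.0636] size [0.0105 0.0096] ang 56.79 z [0.0897 0.0954 0.098 ]
```

View pics/crop0.png

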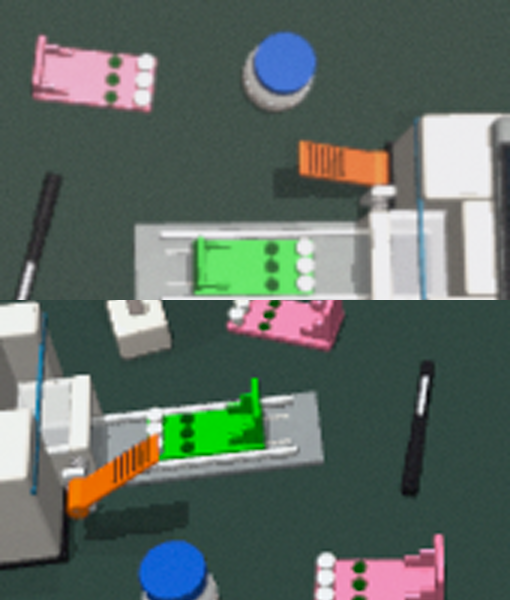

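```bash
cat >> h.py <<'E'
t=np.radians(2.1);FX=np.array([np.sin(t),-np.cos(t),0]);FY=np.array([np.cos(t),np.sin(t),0]);O=np.array([.5395,-.101,0])
def fr(p): p=np.asarray(p)-O; return np.array([p@FX,p@FY,p[2]])*1000
def wd(x,y,z): return O+FX*x/1000+FY*y/1000+np.array([0,0,z/1000])
def where():
    s=manip.get_state();R=s["tcp_rot"];y=R[:,1];yaw=np.degrees(np.arctan2(y@FX,y@FY))
    print("t",round(s["time_s"],2),"frame",np.round(fr(s["tool_pos"]),1),"yaw(y to +fx)",round(yaw,2),"tilt z",np.round(R[:,2],3),"F",np.round(s["ft_force"],2),"open",round(s["opening"],4),"q",np.round(s["q"],2));return s
def go(x,y,z,s=None):
    s=s or manip.get_state();print("tool d mm",np.round(s["tcp_rot"].T@(wd(x,y,z)-s["tool_pos"])*1000,1))
E
python3 - <<'E'
from h import *
print('deck end',fr(cast("top",300.3,209,z=.006)),fr(cast("scene",(307+323)/2/3+150,(395+462)/2/3+190-20+20,z=.006)))
f=np.load("top0.npz");p,d=f["p"],f["d"];W=cloud("top",d);h=cv2.cvtColor(p,cv2.COLOR_RGB2HSV)
g=(h[...,0]>45)&(h[...,0]<75)&(h[...,1]>120)&(abs(W[...,0]-.535)<.04)&(abs(W[...,1])<.08)
P=np.array([fr(q) for q in W[g]]);print('green x',np.percentile(P[:,0],[0,1,99,100]),'y',np.percentile(P[:,1],[1,50,99]))
print('plate',np.percentile(P[P[:,2]>35],[1,50,99],axis=0))
w=(h[...,1]<40)&(h[...,2]>200)&(abs(W[...,0]-.535)<.03)&(W[...,1]<-.02)&(W[...,1]>-.07)&(W[...,2]>.02)
Q=np.array([fr(q) for q in W[w]]);print('tubes',np.percentile(Q,[1,50,99],axis=0))
where();
E
```

```text
deck end [-1.87073312e+02  8.52438615e-02  6.00000000e+00] [-163.14606429  264.52742695    6.        ]
green x [-143.05488086 -142.76653187  -61.13211342  -57.83679849] y [-21.38045271  -1.49097303  20.33456869]
plate [[-143.03232966  -19.89644214   35.76063326]
 [-141.0384048    -1.8536882    52.37884981]
 [-127.91191542   15.07984923   59.44804332]]
tubes [[-60.53125339 -20.10607171  20.38184262]
 [-54.90005224  -1.30455207  26.14372361]
 [-49.33258252  22.29821897  31.77754577]]
t 0.1 frame [ 334.7 -329.8  230.9] yaw(y to +fx) 65.7 tilt z [-0.     0.001 -1.   ] F [ 0.2  -0.11  0.31] open 0.0851 q [-1.11  0.21 -0.03  1.32  0.    1.57]
```

>>> drive_tool:
  steps:
    - [0,0,-1,0,0,0,-1]
    - [0,0,-1,0,0,0,-1]
    - [0,0,-1,0,0,0,-1]
    - [0,0,-1,0,0,0,-1]
    - [0,0,-1,0,0,0,-1]
    - [0,0,-1,0,0,0,-1]
    - [0,0,-1,0,0,0,-1]
    - [0,0,-1,0,0,0,-1]
    - [0,0,-0.2,0,0,0,-1]

```text
time_s: 1.0
tool_pos: [0.2223, -0.4477, 0.2311]
tcp_rot: [[-0.038, 0.999, -0.0], [0.999, 0.038, 0.001], [0.001, -0.0, -1.0]]
ft_force: [-1.2, 0.1, -0.5]
opening: -0.0002
```

>>> drive_tool:
  steps:
    - [0,0,0,36,23,0,-1]
    - [0,0,0,36,23,0,-1]
    - [0,0,0,36,23,0,-1]
    - [0,0,0,36,23,0,-1]
    - [0,0,0,36,23,0,-1]
    - [0,0,0,36,23,0,-1]
    - [0,0,0,36,23,0,-1]
    - [0,0,0,36,23,0,-1]
    - [0,0,0,36,23,0,-1]
    - [0,0,0,36,23,0,-1]

```text
time_s: 2.0
tool_pos: [0.4401, -0.0783, 0.2313]
tcp_rot: [[-0.032, 1.0, 0.0], [1.0, 0.032, -0.0], [-0.0, 0.0, -1.0]]
ft_force: [0.6, 0.6, 0.2]
opening: 0.0
```

```bash
python3 -c "
from h import *
where();go(-180,0,60)"
```

```text
t 2.0 frame [-26.4 -98.5 231.3] yaw(y to +fx) 0.29 tilt z [ 0. -0. -1.] F [0.62 0.61 0.18] open 0.0 q [-0.18  0.1  -0.16  1.3  -0.    1.36]
tool d mm [154.2  97.6 171.3]
```

>>> drive_tool:
  steps:
    - [0,0,0,38,24,0,-1]
    - [0,0,0,38,24,0,-1]
    - [0,0,0,38,24,0,-1]
    - [0,0,0,38,24,0,-1]
    - [0,0,0,0,0,40,-1]
    - [0,0,0,0,0,40,-1]
    - [0,0,0,0,0,40,-1]
    - [0,0,0,0,0,30,-1]
    - [0,0,0,0,0,0,-1]
    - [0,0,0,0,0,0,-1]

```text
time_s: 3.0
tool_pos: [0.5302, 0.0752, 0.082]
tcp_rot: [[-0.033, 0.999, -0.0], [0.999, 0.033, -0.0], [-0.0, -0.0, -1.0]]
ft_force: [-0.2, -0.5, 0.8]
opening: 0.0
```

```bash
python3 -c "
from h import *
where();go(-180,0,34)
p,d=manip.snapshot('wrist');cv2.imwrite('pics/w1.png',p[...,::-1]);np.savez('w1.npz',p=p,d=d)"
```

```text
t 3.0 frame [-176.4   -2.8   82. ] yaw(y to +fx) 0.2 tilt z [-0. -0. -1.] F [-0.24 -0.52  0.83] open 0.0 q [ 0.14  0.36 -0.22  0.99  0.    1.68]
tool d mm [ 3.6  2.8 48. ]
```

View pics/w1.png

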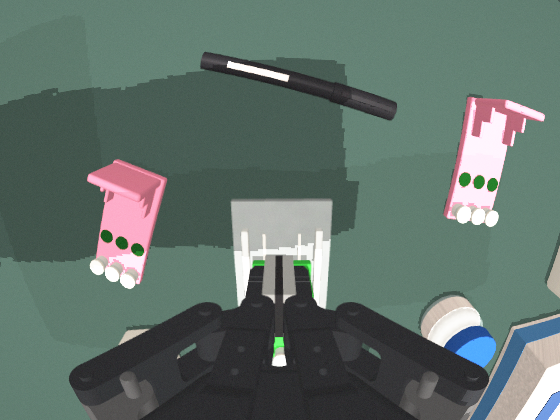

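Wrist view: the closed fingers sit over the lane behind the push plate (280,265). The deck is central and the marker (300,85) is clear. I'll go down and pre-slide.

>>> drive_tool:
  steps:
    - [0,0,0,0,2.5,25,-1]
    - [0,0,0,0,0,23,-1]
    - [0,0,0,-8,0,0,-1]
    - [0,0,0,-4,0,0,-1]
    - [0,0,0,-4,0,0,-1]
    - [0,0,0,-4,0,0,-1]
    - [0,0,0,-4,0,0,-1]
    - [0,0,0,-4,0,0,-1]
    - [0,0,0,-4,0,0,-1]
    - [0,0,0,-4,0,0,-1]

```text
time_s: 4.05
tool_pos: [0.5341, 0.0391, 0.0334]
tcp_rot: [[-0.035, 0.999, 0.0], [0.999, 0.035, 0.0], [0.0, 0.0, -1.0]]
ft_force: [0.1, 2.1, 1.9]
opening: 0.0001
```

```bash
python3 -c "
from h import *
where();go(-115,0,34)"
```

```text
t 4.05 frame [-140.2   -0.3   33.4] yaw(y to +fx) 0.1 tilt z [ 0.  0. -1.] F [0.06 2.06 1.92] open 0.0001 q [ 0.07  0.4  -0.29  0.87  0.    1.61]
tool d mm [-25.2   0.3  -0.6]
```

>>> drive_tool:
  steps:
    - [0,0,0,-4,0,0,-1]
    - [0,0,0,-4,0,0,-1]
    - [0,0,0,-4,0,0,-1]
    - [0,0,0,-3,0,0,-1]
    - [0,0,0,-3,0,0,-1]
    - [0,0,0,-2,0,0,-1]
    - [0,0,0,0,0,0,-1]

```text
time_s: 4.75
tool_pos: [0.5347, 0.019, 0.0333]
tcp_rot: [[-0.035, 0.999, -0.0], [0.999, 0.035, -0.0], [-0.0, -0.0, -1.0]]
ft_force: [1.3, 0.2, 0.3]
opening: -0.0001
```

```bash
cat >m.py <<'E'
from h import *
import sys
where();tag=sys.argv[1]
for n in("top","scene"):
    p,d=manip.snapshot(n);cv2.imwrite(f"pics/{n}{tag}.png",p[...,::-1]);W=cloud(n,d);h=cv2.cvtColor(p,cv2.COLOR_RGB2HSV)
    H,S,V=h[...,0],h[...,1],h[...,2]
    F=np.stack([(W-O)@FX,(W-O)@FY,W[...,2]],-1)*1000
    r=(d>0)&(abs(F[...,1])<26)&(F[...,0]>-200)&(F[...,0]<20)
    for l,m in(("green",r&(H>45)&(H<75)&(S>120)),("caps",r&(S<40)&(V>200)&(abs(F[...,2]-25)<5)&(F[...,0]<-10)&(abs(F[...,1])<18)),("orange",(H>4)&(H<18)&(S>150)&(V>110)&(abs(F[...,1]-72)<20)&(abs(F[...,0])<100)&(F[...,2]>8))):
        if m.sum()>5:print(n,l,m.sum(),np.round(np.percentile(F[m],[1,50,99],axis=0),1).tolist())
E
python3 m.py 2
```

```text
t 4.75 frame [-120.1   -0.4   33.3] yaw(y to +fx) 0.12 tilt z [-0. -0. -1.] F [1.28 0.21 0.33] open -0.0001 q [ 0.04  0.4  -0.29  0.87 -0.    1.57]
scene green 423 [[-108.6, -21.1, 8.7], [-74.9, -0.0, 13.6], [-25.8, 20.9, 51.1]]
scene caps 43 [[-26.0, -17.4, 21.3], [-20.7, -0.2, 24.7], [-15.3, 15.9, 27.6]]
scene orange 294 [[-66.0, 58.4, 36.2], [-25.0, 75.3, 65.8], [7.8, 85.9, 97.9]]
```

Tubes are at x≈-20 and the plate rear at ≈-108. I'll push 4 mm more, then back off, lift, open to about 66 mm and yaw 40°, so the lever finger leads.

>>> drive_tool:
  steps:
    - [0,0,0,-2,0,0,-1]
    - [0,0,0,-2,0,0,-1]
    - [0,0,0,-1,0,0,-1]
    - [0,0,0,0,0,0,-1]
    - [0,0,0,12,0,0,-1]
    - [0,0,0,0,0,-40,-1]
    - [0,0,0,0,0,-40,-1]
    - [0,0,0,0,0,-35,-1]
    - [0,0,0,0,0,0,-1]

```text
time_s: 5.75
tool_pos: [0.5368, 0.0272, 0.153]
tcp_rot: [[-0.035, 0.999, 0.007], [0.999, 0.035, 0.0], [0.0, 0.007, -1.0]]
ft_force: [-0.1, 0.5, -0.5]
opening: -0.0002
```

>>> drive_tool:
  steps:
    - [0,0,0,0,20,0,0.55]
    - [0,0,0,0,20,0,0.55]
    - [0,0,1,0,0,0,0.55]
    - [0,0,1,0,0,0,0.55]
    - [0,0,1,0,0,0,0.55]
    - [0,0,1,0,0,0,0.55]
    - [0,0,1,0,0,0,0.55]
    - [0,0,0,0,0,0,0.55]
    - [0,0,0,0,0,0,0.55]

```text
time_s: 6.65
tool_pos: [0.5743, 0.0282, 0.1479]
tcp_rot: [[0.612, 0.791, -0.0], [0.791, -0.612, -0.0], [-0.0, -0.0, -1.0]]
ft_force: [0.0, -0.4, 0.5]
opening: 0.0657
```

```bash
python3 m.py 3; python3 - <<'E'
from h import *
go(-96,40,130)
a=cv2.imread("pics/top3.png")[110:290,230:450];b=cv2.imread("pics/scene3.png")[140:320,130:350]
cv2.imwrite("pics/c3.png",np.vstack([cv2.resize(a,(366,300)),cv2.resize(b,(366,300))]))
E
```

```text
t 6.65 frame [-127.8   39.5  147.9] yaw(y to +fx) 39.84 tilt z [-0. -0. -1.] F [ 0.05 -0.41  0.5 ] open 0.0657 q [0.05 0.39 0.   1.18 0.   2.28]
scene green 456 [[-104.0, -21.6, 8.6], [-72.7, -1.0, 13.6], [-11.7, 21.4, 54.4]]
scene caps 40 [[-22.3, -16.3, 21.5], [-16.3, 1.7, 24.3], [-11.7, 17.1, 27.3]]
scene orange 293 [[-66.0, 58.0, 37.7], [-24.8, 75.6, 65.6], [6.4, 85.9, 97.4]]
tool d mm [-24.   20.6  18.1]
```

View pics/c3.png

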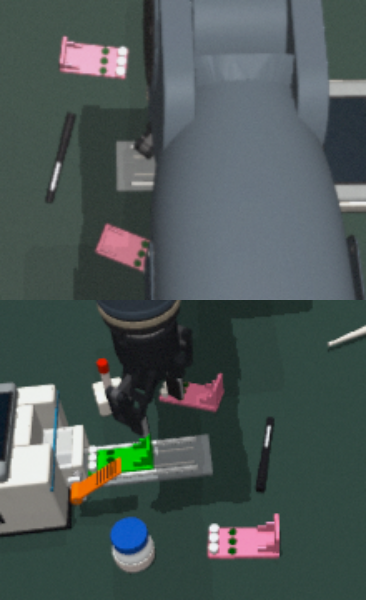

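>>> drive_tool:
  steps:
    - [0,0,0,-24,20,0,0.55]
    - [0,0,0,0,0,18,0.55]
    - [0,0,0,0,0,15,0.55]
    - [0,0,0,0,0,10,0.55]
    - [0,0,0,0,0,10,0.55]
    - [0,0,0,0,0,10,0.55]
    - [0,0,0,0,0,10,0.55]
    - [0,0,0,0,0,10,0.55]
    - [0,0,0,0,0,5,0.55]
    - [0,0,0,0,0,0,0.55]

```text
time_s: 7.75
tool_pos: [0.575, -0.0035, 0.0595]
tcp_rot: [[0.616, 0.788, -0.001], [0.788, -0.616, -0.0], [-0.001, -0.001, -1.0]]
ft_force: [0.7, 0.0, 1.3]
opening: 0.0661
```

```bash
cat >>m.py <<'E'
b=cv2.imread(f"pics/scene{tag}.png")[160:270,140:290];cv2.imwrite(f"pics/c{tag}.png",cv2.resize(b,None,fx=5,fy=5,interpolation=2))
E
python3 m.py 4
```

```text
t 7.75 frame [-96.1  39.   59.5] yaw(y to +fx) 40.1 tilt z [-0.001 -0.    -1.   ] F [0.66 0.04 1.29] open 0.0661 q [-0.01  0.45 -0.14  0.98 -0.    2.23]
scene green 305 [[-104.1, -20.0, 7.6], [-86.2, 13.1, 14.9], [-9.3, 21.4, 54.8]]
scene caps 35 [[-21.1, -15.4, 21.7], [-16.0, 1.0, 24.6], [-12.8, 16.9, 26.8]]
scene orange 337 [[-83.3, 59.0, 37.7], [-28.9, 75.7, 52.5], [6.0, 85.7, 67.5]]
```

View pics/c4.png

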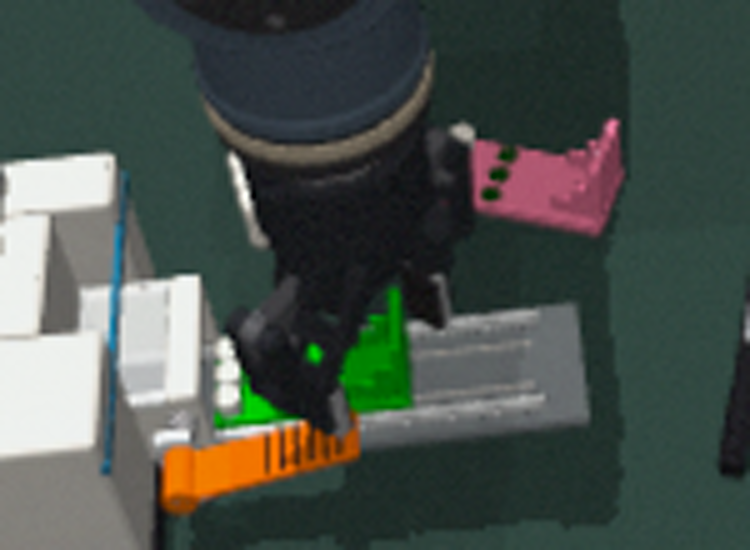

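The lever finger is on the orange lever's end (340,430), near its inner edge. The push finger (435,305) is behind the plate. I'll shift 4 mm outward and press on.

>>> drive_tool:
  steps:
    - [0,0,0,1.3,1.5,5,0.55]
    - [0,0,0,1.3,1.5,5,0.55]
    - [0,0,0,0,0,5,0.55]
    - [0,0,0,0,0,5,0.55]
    - [0,0,0,0,0,5,0.55]
    - [0,0,0,0,0,5,0.55]
    - [0,0,0,0,0,3,0.55]
    - [0,0,0,0,0,0,0.55]
    - [0,0,0,0,0,0,0.55]

```text
time_s: 8.75
tool_pos: [0.5793, -0.0033, 0.0273]
tcp_rot: [[0.616, 0.788, -0.0], [0.788, -0.616, 0.0], [-0.0, -0.0, -1.0]]
ft_force: [-0.8, 0.3, 1.4]
opening: 0.0662
```

```bash
python3 m.py 5
```

```text
t 8.75 frame [-96.2  43.3  27.3] yaw(y to +fx) 40.1 tilt z [-0.  0. -1.] F [-0.76  0.29  1.42] open 0.0662 q [-0.01  0.49 -0.17  0.91  0.    2.23]
scene green 163 [[-104.0, -20.6, 6.6], [-90.0, 16.1, 14.1], [-9.1, 21.4, 53.0]]
scene caps 37 [[-22.0, -16.8, 22.1], [-16.5, -0.5, 24.5], [-13.2, 16.6, 27.8]]
scene orange 339 [[-83.1, 59.0, 28.4], [-26.9, 76.3, 39.8], [6.3, 85.6, 51.7]]
```

View pics/c5.png

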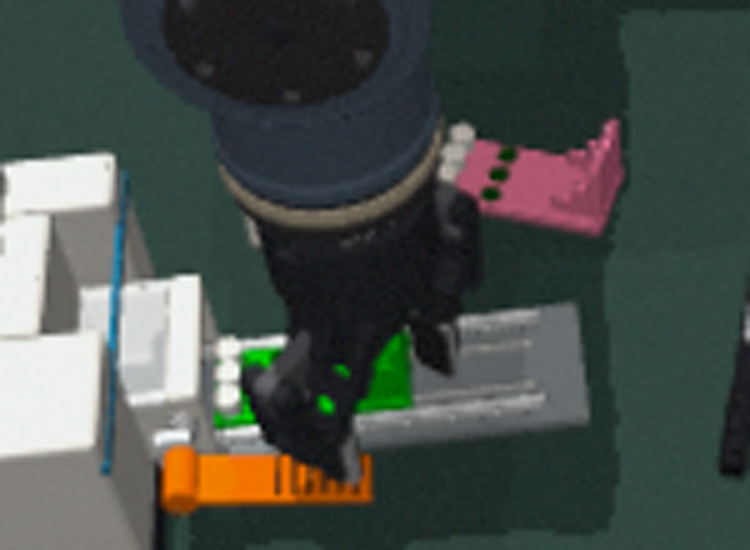

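>>> drive_tool:
  steps:
    - [0,0,0,0,0,3,0.55]
    - [0,0,0,0,0,3,0.55]
    - [0,0,0,0,0,1,0.55]
    - [0,0,0,0,0,0,0.55]

```text
time_s: 9.25
tool_pos: [0.5793, -0.0033, 0.0201]
tcp_rot: [[0.616, 0.788, -0.0], [0.788, -0.616, 0.0], [-0.0, -0.0, -1.0]]
ft_force: [0.3, 0.5, 1.4]
opening: 0.066
```

```bash
cat >ang.py <<'E'
from h import *
import sys
where();n="scene";p,d=manip.snapshot(n);W=cloud(n,d);h=cv2.cvtColor(p,cv2.COLOR_RGB2HSV);H,S,V=[h[...,i] for i in range(3)]
cv2.imwrite(f"pics/s{sys.argv[1]}.png",p[...,::-1])
F=np.stack([(W-O)@FX,(W-O)@FY,W[...,2]],-1)*1000
m=(H>4)&(H<18)&(S>150)&(V>150)&(abs(F[...,1]-71)<9)&(F[...,0]<-15)&(F[...,0]>-90)&(F[...,2]>8)
x,z=F[m][:,0],F[m][:,2];k=np.polyfit(x,z,1)
print("lever",m.sum(),"xmin",x.min().round(1),"z at root",k[1].round(1),"flap",round(np.radians(38)+np.arctan(k[0]),3))
g=(d>0)&(abs(F[...,1])<26)&(abs(F[...,0]+90)<90)&(H>45)&(H<75)&(S>120)
print("green",np.round(np.percentile(F[g],[1,99],axis=0),1).tolist())
c=(abs(F[...,1])<18)&(S<40)&(V>200)&(abs(F[...,2]-25)<5)&(F[...,0]<-8)&(F[...,0]>-40)
if c.sum():print("caps",c.sum(),np.round(np.median(F[c],0),1))
E
python3 ang.py 6
```

```text
t 9.25 frame [-96.2  43.4  20.1] yaw(y to +fx) 40.1 tilt z [-0.  0. -1.] F [0.28 0.46 1.36] open 0.066 q [-0.01  0.5  -0.18  0.89  0.    2.23]
lever 112 xmin -81.9 z at root 45.5 flap 0.96
green [[-104.0, -20.8, 7.9], [-9.0, 21.7, 50.4]]
caps 39 [-16.5  -0.5  24.4]
```

```bash
python3 - <<'E'
import numpy as np
N=16
P=np.linspace(-109,-50,N+1);L=np.linspace(-57,-47,N+1)
S=np.arcsin((L-P)/80.5);cx=P-11*np.cos(S)+33*np.sin(S);cy=np.linspace(43.4,34.5,N+1)
print(np.degrees(S).round(1),cx.round(1))
for i in range(N):
    s=S[i+1];mx=np.array([np.cos(s),-np.sin(s)]);ty=np.array([np.sin(s),np.cos(s)]);d=np.array([cx[i+1]-cx[i],cy[i+1]-cy[i]])
    print("[0,0,%.2f,%.1f,%.1f,-0.3,0.55],"%(np.degrees(s-S[i])/8,-d@mx,d@ty))
E
```

```text
[40.2 37.4 34.7 32.1 29.6 27.1 24.7 22.3 20.  17.7 15.4 13.1 10.9  8.7
  6.5  4.3  2.1] [-96.1 -94.  -91.9 -89.7 -87.5 -85.3 -83.1 -80.8 -78.6 -76.3 -74.  -71.6
 -69.3 -66.9 -64.6 -62.2 -59.8]
[0,0,-0.35,-2.0,0.8,-0.3,0.55],
[0,0,-0.34,-2.1,0.8,-0.3,0.55],
[0,0,-0.33,-2.1,0.7,-0.3,0.55],
[0,0,-0.32,-2.2,0.6,-0.3,0.55],
[0,0,-0.31,-2.2,0.5,-0.3,0.55],
[0,0,-0.30,-2.3,0.4,-0.3,0.55],
[0,0,-0.30,-2.3,0.3,-0.3,0.55],
[0,0,-0.29,-2.3,0.3,-0.3,0.55],
[0,0,-0.29,-2.4,0.2,-0.3,0.55],
[0,0,-0.28,-2.4,0.1,-0.3,0.55],
[0,0,-0.28,-2.4,-0.0,-0.3,0.55],
[0,0,-0.28,-2.4,-0.1,-0.3,0.55],
[0,0,-0.28,-2.4,-0.2,-0.3,0.55],
[0,0,-0.27,-2.4,-0.3,-0.3,0.55],
[0,0,-0.27,-2.4,-0.4,-0.3,0.55],
[0,0,-0.27,-2.4,-0.5,-0.3,0.55],
```

>>> drive_tool:
  steps:
    - [0,0,0,0,0,2,0.55]
    - [0,0,0,0,0,2,0.55]
    - [0,0,0,0,0,0,0.55]
    - [0,0,0,0,0,0,0.55]
    - [0,0,-0.35,-2.0,0.8,-0.3,0.55]
    - [0,0,-0.34,-2.1,0.8,-0.3,0.55]
    - [0,0,-0.33,-2.1,0.7,-0.3,0.55]

```text
time_s: 10.0
tool_pos: [0.5775, -0.0094, 0.0172]
tcp_rot: [[0.496, 0.869, -0.0], [0.869, -0.496, 0.001], [0.0, -0.001, -1.0]]
ft_force: [1.1, 2.2, 0.4]
opening: 0.066
```

```bash
python3 ang.py 7
```

```text
t 10.0 frame [-90.2  41.4  17.2] yaw(y to +fx) 31.81 tilt z [-0.     0.001 -1.   ] F [1.1  2.2  0.39] open 0.066 q [-0.02  0.5  -0.19  0.88  0.    2.07]
lever 107 xmin -78.9 z at root 45.4 flap 1.008
green [[-98.3, -22.3, 7.4], [-8.6, 20.6, 49.5]]
caps 12 [-13.8  -0.2  25.4]
```

>>> drive_tool:
  steps:
    - [0,0,-0.32,-2.2,0.6,-0.3,0.55]
    - [0,0,-0.31,-2.2,0.5,-0.3,0.55]
    - [0,0,-0.3,-2.3,0.4,-0.3,0.55]
    - [0,0,-0.3,-2.3,0.3,-0.3,0.55]
    - [0,0,-0.29,-2.3,0.3,-0.3,0.55]

```text
time_s: 10.55
tool_pos: [0.5748, -0.0205, 0.0187]
tcp_rot: [[0.303, 0.953, -0.0], [0.953, -0.303, 0.001], [0.001, -0.0, -1.0]]
ft_force: [1.2, 3.0, 1.7]
opening: 0.0662
```

```bash
python3 ang.py 8
```

```text
t 10.55 frame [-79.2  38.2  18.7] yaw(y to +fx) 19.72 tilt z [-0.     0.001 -1.   ] F [1.23 2.98 1.69] open 0.0662 q [-0.04  0.49 -0.2   0.88  0.    1.84]
lever 99 xmin -79.2 z at root 45.0 flap 0.999
green [[-79.8, -22.0, 6.9], [-1.0, 20.4, 31.5]]
```

>>> drive_tool:
  steps:
    - [0,0,-0.29,-2.4,0.2,-0.1,0.55]
    - [0,0,-0.28,-2.4,0.1,-0.1,0.55]
    - [0,0,-0.28,-2.4,0,-0.2,0.55]
    - [0,0,-0.28,-2.4,-0.1,-0.3,0.55]
    - [0,0,-0.28,-2.4,-0.2,-0.3,0.55]

```text
time_s: 11.1
tool_pos: [0.5722, -0.0322, 0.0197]
tcp_rot: [[0.111, 0.994, 0.0], [0.994, -0.111, 0.001], [0.001, 0.0, -1.0]]
ft_force: [-0.1, 2.5, 1.0]
opening: 0.0661
```

```bash
python3 ang.py 9
```

```text
t 11.1 frame [-67.5  35.2  19.7] yaw(y to +fx) 8.49 tilt z [ 0.     0.001 -1.   ] F [-0.13  2.54  1.04] open 0.0661 q [-0.06  0.49 -0.2   0.88  0.    1.63]
lever 98 xmin -79.1 z at root 45.5 flap 1.019
green [[-61.2, -21.3, 8.9], [-1.4, 21.1, 39.3]]
```

>>> drive_tool:
  steps:
    - [0,0,-0.27,-2.4,-0.3,-0.2,0.55]
    - [0,0,-0.27,-2.4,-0.4,-0.2,0.55]
    - [0,0,-0.27,-2.2,-0.4,-0.2,0.55]
    - [0,0,0,-1,0,0,0.55]
    - [0,0,0,-1,0,0,0.55]
    - [0,0,0,0,0,0,0.55]

```text
time_s: 11.75
tool_pos: [0.5706, -0.0413, 0.0203]
tcp_rot: [[0.0, 1.0, 0.0], [1.0, -0.0, 0.0], [0.0, 0.0, -1.0]]
ft_force: [0.3, 3.1, 1.8]
opening: 0.0664
```

```bash
python3 ang.py 10
```

```text
t 11.75 frame [-58.5  33.3  20.3] yaw(y to +fx) 2.1 tilt z [ 0.  0. -1.] F [0.26 3.13 1.85] open 0.0664 q [-0.07  0.48 -0.2   0.88  0.    1.5 ]
lever 114 xmin -78.8 z at root 45.4 flap 1.043
green [[-48.3, -22.7, 8.2], [-1.0, 20.3, 28.3]]
```

>>> drive_tool:
  steps:
    - [0,0,0,-1,0,0,0.55]
    - [0,0,0,-1,0,0,0.55]
    - [0,0,0,0,0,0,0.55]

```text
time_s: 12.1
tool_pos: [0.5706, -0.0427, 0.0204]
tcp_rot: [[-0.001, 1.0, 0.0], [1.0, 0.001, 0.002], [0.002, 0.0, -1.0]]
ft_force: [0.9, 10.7, 2.8]
opening: 0.066
```

```bash
python3 ang.py 11
```

```text
t 12.1 frame [-57.2  33.2  20.4] yaw(y to +fx) 2.02 tilt z [ 0.     0.002 -1.   ] F [ 0.93 10.72  2.76] open 0.066 q [-0.08  0.48 -0.2   0.88  0.    1.49]
lever 109 xmin -78.8 z at root 46.1 flap 1.06
green [[-47.1, -21.0, 8.1], [-0.8, 19.9, 34.7]]
```

It's home: push force 10.7 N with no further travel, flap 1.06. Now I back off 12 mm and lift with the lever following.

>>> drive_tool:
  steps:
    - [0,0,0,4,0,0,0.55]
    - [0,0,0,4,0,0,0.55]
    - [0,0,0,4,0,0,0.55]
    - [0,0,0,0,0,-10,0.55]
    - [0,0,0,0,0,-10,0.55]
    - [0,0,0,0,0,-10,0.55]
    - [0,0,0,0,0,-10,0.55]
    - [0,0,0,0,0,-10,0.55]
    - [0,0,0,0,0,-10,0.55]
    - [0,0,0,0,0,-15,0.55]

```text
time_s: 13.15
tool_pos: [0.5701, -0.0314, 0.0958]
tcp_rot: [[-0.001, 1.0, -0.001], [1.0, 0.001, 0.0], [0.0, -0.001, -1.0]]
ft_force: [-0.1, 0.3, 0.0]
opening: 0.0663
```

>>> drive_tool:
  steps:
    - [0,0,0,0,0,-20,0.55]
    - [0,0,0,0,0,-30,0.55]
    - [0,0,0,0,0,-30,0.55]
    - [0,0,0,20,0,-20,0.55]
    - [0,0,0,40,0,0,0.55]
    - [0,0,0,40,0,0,0.55]
    - [0,0,0,40,0,0,0.55]
    - [0,0,0,0,0,0,0.55]
    - [0,0,0,0,0,0,0.55]

```text
time_s: 14.05
tool_pos: [0.5701, 0.1092, 0.1956]
tcp_rot: [[-0.003, 1.0, -0.0], [1.0, 0.003, -0.0], [-0.0, -0.0, -1.0]]
ft_force: [-0.5, -1.0, 0.1]
opening: 0.0657
```

```bash
python3 m.py 12;python3 ang.py 13
```

```text
t 14.05 frame [-208.9   38.3  195.6] yaw(y to +fx) 1.92 tilt z [-0. -0. -1.] F [-0.53 -1.04  0.07] open 0.0657 q [ 0.19  0.39  0.12  1.3  -0.    1.76]
top orange 88 [[-11.7, 59.9, 8.5], [-1.3, 72.3, 52.5], [17.4, 86.4, 60.9]]
scene green 263 [[-47.4, -21.7, 9.4], [-25.7, -3.7, 15.4], [-1.2, 19.1, 53.9]]
scene orange 302 [[-68.1, 59.6, 39.0], [-27.1, 75.2, 66.8], [6.0, 86.1, 98.7]]
t 14.15 frame [-207.6   38.4  195.5] yaw(y to +fx) 2.05 tilt z [-0. -0. -1.] F [ 0.24 -0.19 -0.22] open 0.0659 q [ 0.19  0.39  0.11  1.3  -0.    1.76]
lever 101 xmin -68.3 z at root 46.5 flap 0.005
green [[-47.5, -22.2, 9.2], [-1.0, 18.7, 54.3]]
```

View pics/c12.png

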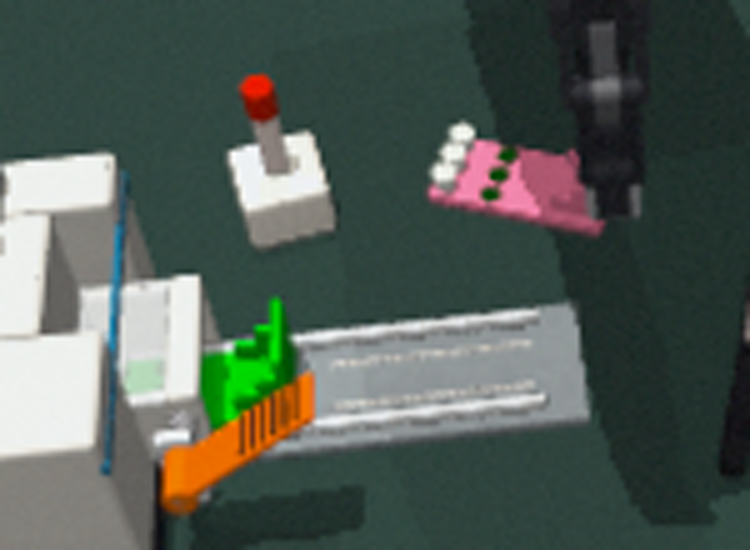

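The picture shows the shuttle in the port with its plate at (280,330), the lever back up at (290,410), and the hand clear. The plate rear is at x≈-47.5, against an ideal of -48, and the flap is at 0.005 rad.

```bash
python3 -c "
from bench import manip
print(manip.close_job())"
```

```text
the job is handed in; nothing more can be done
None
```

The shuttle is fully home, the flap is shut behind the tubes, and I handed the job in at about 14 s of the 53 s allowed. I got no verdict back, so this rests on my own checks.

**What I did:** I slid the green shuttle up to the port with the closed fingers. I then opened the hand to 66 mm and turned it 40°. One fingertip pressed the lever down while the other pushed the shuttle in, turning the hand back as it went. Afterwards I backed the hand off, lifted it clear and let the flap close.

**Flap while pushing:** it measured 1.00 to 1.06 rad at each check, above the 0.9 rad safe limit. I saw no sign of it touching the shuttle or tubes.

**Fully home:** the push force rose from about 3 N to 10.7 N with no further travel. The rear of the push plate is at x ≈ -47.5 mm, where -48 is ideal.

**Final state:** the flap is at about 0.005 rad and the hand is well clear with no contact force. I touched no other objects, and nothing looked moved in the last picture, though I did not re-measure their positions.

**One disagreement:** at the start, the deck end measured -187 mm instead of -190 mm along the lane. The stop contact and the final plate position suggest the real error was about 1 mm or less.

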